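# Run the check reading on the bench analyser

### The job

Lift the grey check block up and off its hook and stand it upright on the white outline in front of the analyser's nose, with either copper coupon squarely facing the nose. Once it stands there by itself, squeeze the orange trigger all the way back towards the grip, keep it squeezed for about two seconds and let it spring fully out again, leaving the block standing in place. Never pull the trigger while the block is not in place, do not drop or tip the block, and leave the jars, tape roll and plaster block where they are.

Things in the scene. Friction and masses are not known exactly. Their poses are not given: they have to be found in the camera images.
- check_block: Loose grey block, 30 (x) x 56 (y) x 48 mm high, 0.25 kg; copper disc on each x face, centred 26 mm up. On top a square bail of 7 mm bar, 54 mm wide in y, window 40 wide x 28 mm high, top 83 mm above the origin (centre of underside, z up). Hangs with the hook's arm through the window, along x; grip it across y from above, the arm passes between the fingers.
- hook_stand: Fixed steel stand; origin on the bench below its 14 mm thick, 194 mm high mast; base plate 12 mm high. At the top an 8 mm round arm (centre line 190 mm up) points 97 mm along its own -x; the last 7 mm turn up by 10 mm, so the hanging bail must rise 11 to 19 mm before it is drawn off along -x.
- hook_seat (a point): Point on top of the hook's arm, 70 mm from the mast along -x of the stand, near where the bail hangs. Axes as the hook stand.
- stand: Fixed bench stand of the analyser, grey base with an inclined bed and a black sample stage. Origin on the bench; z up; own -y is the direction in which the analyser's nose points (level), own -x is the side on which the grip sticks out towards the robot.
- spot (a point): Centre of the white outline (66 mm along the stand's x, 40 mm along its y) on the black stage plate, top 109 mm above the bench. The plate, 110 (x) x 80 mm (y), reaches 25 mm from here towards the nose, 55 mm away from it. The block belongs here with its x axis along the stand's y, either way round. Axes as the stand.
- nose (a point): Centre of the front of the analyser's round steel nose, 135 mm above the bench, 27 mm from the spot. Axes as the stand.
- analyser: Fixed pistol-shaped grey and black analyser, strapped on its side. Origin: centre of its 64 x 155 x 52 mm body. Own x points uphill from grip to body, -y along the nose, z off the bed, 30 degrees from vertical, leaning to the robot. A display head rises to z = 90 mm (x from -34 mm up, y -10 to 60 mm) and bars a tool coming straight down: come along own -z.
- grip_mid (a point): Centre of the fixed black grip, at x -95, y 30, z 0 mm in the analyser's frame, axes as the analyser. The grip is 32 mm thick in y, 30 mm in z, and runs along x from -28 to -140 mm; a battery heel 50 x 36 mm follows to -165 mm. Free space all round.
- trigger_pad (a point): Middle of the nose-side (-y) face of the orange trigger where a finger pulls, 55 mm from its hinge; at rest 44 mm from the middle of the grip along the analyser's -y: grip and trigger together measure 60 mm there, 44 mm squeezed.
- trigger (a joint): Angle of the trigger: 0 released, 0.30 rad fully squeezed (a stop). Sprung, needs about 5 N at the pad. It hinges about the analyser's z axis at x = -40, y = -9 mm in the analyser's frame, is 71 mm long and 18 mm wide in z.
- jar_black_lid: Loose glass jar with black lid, 64 mm across, 90 mm high; origin under its centre. Leave alone.
- jar_red_cap: Loose small jar with red cap, 45 mm across, 106 mm high; origin under its centre. Leave alone.
- tape_roll: Loose roll of masking tape lying flat, 96 mm across, 25 mm high; origin under its centre. Leave alone.
- block_plaster: Loose plaster test block, 58 x 54 x 22 mm; origin under its centre. Leave alone.

How it is judged (in metres and radians):
On the way, in this order (a step that is already met when the one before it is completed fails the run):
1. the check block is lifted clear of the hook (distance between check_block and hook_seat above 0.13 m and height (world z) of check_block above 0.05 m and contact force between the fingers and check_block above 0.5 N), for 0.05 s.
2. the check block stands by itself, upright, on the outline, a coupon facing the nose, let go of, with the trigger still out (horizontal distance between check_block and spot below 0.014 m and z of check_block in the frame of spot between -0.006 and 0.006 m and angle between check_block's own z axis and vertical below 0.1 rad and angle between the x axis of check_block and the y axis of stand, either way round below 0.2 rad and contact force between the fingers and check_block below 0.1 N and linear speed of check_block below 0.02 m/s and value of joint trigger below 0.04 rad), for 0.3 s.
3. the trigger is squeezed fully (over 0.26 rad) and kept so for 1.2 s with the block in place (horizontal distance between check_block and spot below 0.014 m and z of check_block in the frame of spot between -0.006 and 0.006 m and angle between check_block's own z axis and vertical below 0.1 rad and angle between the x axis of check_block and the y axis of stand, either way round below 0.2 rad and value of joint trigger above 0.26 rad), for 1.2 s.
4. the trigger is out again (value of joint trigger below 0.02 rad), for 0.2 s.
At the end, for the whole second after the job is handed in: The block stands released and still on the stage, its centre within 14 mm of the centre of the outline, upright within 0.1 rad and a coupon facing the nose within 0.2 rad, and the trigger is fully out (under 0.02 rad), after having been squeezed (over 0.26 rad) for 1.2 s with the block in place (horizontal distance between check_block and spot below 0.014 m and z of check_block in the frame of spot between -0.006 and 0.006 m and angle between check_block's own z axis and vertical below 0.1 rad and angle between the x axis of check_block and the y axis of stand, either way round below 0.2 rad and contact force between the fingers and check_block below 0.1 N and linear speed of check_block below 0.02 m/s and value of joint trigger below 0.02 rad); the robot touches nothing.
It fails at once if the trigger is pulled while the block is not in place (value of joint trigger above 0.08 rad and (horizontal distance between check_block and spot above 0.02 m or z of check_block in the frame of spot above 0.012 m or angle between check_block's own z axis and vertical above 0.25 rad)).
It fails at once if the block is dropped (linear speed of check_block above 0.5 m/s and contact force between the fingers and check_block below 0.1 N).
It fails at once if the block is tipped by more than 0.8 rad (angle between check_block's own z axis and vertical above 0.8 rad).
It fails at once if a jar, the tape roll or the plaster block is moved more than 30 mm (distance of any of jar_black_lid, jar_red_cap, tape_roll, block_plaster from where it was at the start of the episode above 0.03 m).
It also fails if it takes over 54 s, if anything falls off the work surface, if the arm or the gripper's body presses on something with over 40 N, if the wrist force passes 120 N, or if a joint passes its speed limit or range.

### The arm

A 6-joint arm with a two-finger parallel gripper is mounted at the origin on a cart in front of the work surface, level with it; the furniture and walls round the work are solid. World frame = base frame: x ahead of the robot, y to its left, z up, the work surface at z = 0. Lengths are in mm, angles in rad, forces in N, time in s.
With the tool pointing down it reaches from about 400 to 925 mm from the base axis. Payload 12.5 kg.
Tool frame: the origin (TCP) lies at the very end of the fingers, on their centre line; the grasp point (between the pads) lies behind it (env.grip_depth is the z of the grasp point in the tool frame, in mm); z points along the fingers, y is the line along which they close (so a half turn about z gives the same grasp; the last joint's range is limited). The gripper opens to 95 mm and grips with 3 to 60 N. Pads are 20 mm wide; open, the fingers measure 119 mm over their backs; the gripper's body (75 mm by 180 mm) begins 59 mm behind the grasp point.
Start: joints at [0.996, 0.491, 1.559, -0, 1.092, -0.106], TCP at [282.372, 557.595, 214.661] pointing down, gripper open.
Joint ranges: [-3.1, 3.1], [-0.84, 2.19], [0.05, 2.79], [-1.13, 4.28], [0.06, 2.93], [-2.69, 2.69]. Speed limits (rad/s): [2.22, 2.22, 2.79, 3.14, 3.14, 3.14].

### API

Orientations are given as [roll, pitch, yaw] about the fixed x, y, z axes, in that order (R = Rz(yaw) Ry(pitch) Rx(roll)).
In Python, from cell import env, optics gives the robot as it stands.
- The arm moves only by the tool step_arm, never from a script. Its argument "moves" is a list of rows, each an object of numbers: "tx", "ty", "tz": the shift along the tool's x, y, z in mm; "roll": the turn about the tool's z in rad. In form: [{"tx": .., "ty": .., "tz": .., "roll": ..}, ...]. A call has 1 to 12 rows; each row is the pose to reach, as a shift and turn from the pose commanded when the call began, along the tool's axes at that moment; what a row does not reach only later rows make up. A row lasts 1/12 s, in which the tool goes at most 41.7 mm and 7.16 degrees, less where a joint would pass 70% of its speed; a pose out of reach is approached as far as the arm can. A call with a gripper value outside its range is refused whole. "grip" is the finger opening in mm, from 0 to 95.1, set as the call begins (left out, the last holds). The fingers move at their own pace and stop on an object; the grip force is fixed at half the most. Time passes only in rows, so rows that repeat a pose let the fingers close. It gives the time, the measured TCP pose, the force, the opening and the grip force at its end, in the units of the state.
- env.state(): the state, without advancing time (a new reading comes with each control period).
- optics.read_camera(name): name is "scene" or "side" or "wrist"; returns a dict with "pixels" (420x560x3 uint8, blue, green, red), "mtx" (3x3 intrinsics, pixels), "view" (4x4, takes a point from world to camera coordinates). Camera axes: x right, y down, z forward; pixel columns grow to the right and rows downward; lengths in mm; the calibration is good to about 2 mm. A picture is of the moment at which its call begins. There is no depth.
- env.job_done(): hands the job in; it is judged then, once.
The state is a dict: "t": time; "joints": joint angles; "qvel": joint speeds; "tau": joint torques, N m; "eef_pos": TCP position; "tcp_rot": TCP orientation; "ft_force": force on the tool from outside, world axes, zero at the start; "moment": the same for the moment, N m; "opening": opening from 0.0 (shut) to 1.0 (fully open); "grip_force": force on a finger pad.
Only numpy, scipy, OpenCV 4.12 (cv2) and the standard library are available. Lean on these libraries where they do the work, as an engineer would, in place of code of your own. Each camera call takes 0.05 s, during which the arm holds its last target. There are 200 camera calls.

## Working session

There is one attempt and no reset: what is moved stays moved. The work goes in short steps, Python scripts to look and compute and a tool call to move; the robot and the scene stay as the last step left them, time stands still between calls to the robot, and variables do not carry over. Pictures are saved under pics/ and viewed, at most 10 in all, crops included, and the job is handed in when it is done.

Besides the shell and the picture viewer there is one more tool, called after "Request:" by a JSON object that holds its "name" and its "arguments", one argument or row to a line. step_arm: Moves the arm, as the interface text tells. Its arguments: {"type":"object","properties":{"moves":{"type":"array"},"grip":{"type":"number"}},"required":["moves"]}

```bash
ls; mkdir -p pics; cat > h.py <<'E'
import numpy as np, cv2, json
from cell import env, optics
from scipy.spatial.transform import Rotation as R
def snap(n,fn):
    d=optics.read_camera(n); cv2.imwrite('pics/'+fn+'.png',d['pixels']); np.savez('pics/'+fn+'.npz',mtx=d['mtx'],view=d['view'])
def cam(fn):
    d=np.load('pics/'+fn+'.npz'); return d['mtx'],d['view']
def proj(fn,P):
    K,V=cam(fn); P=np.atleast_2d(P); c=P@V[:3,:3].T+V[:3,3]; p=c@K.T; return p[:,:2]/p[:,2:]
def ray(fn,uv):
    K,V=cam(fn); d=V[:3,:3].T@np.linalg.solve(K,[*uv,1]); return -V[:3,:3].T@V[:3,3], d/np.linalg.norm(d)
def tri(obs):
    A=np.zeros((3,3));b=np.zeros(3)
    for fn,uv in obs:
        o,d=ray(fn,uv);M=np.eye(3)-np.outer(d,d);A+=M;b+=M@o
    p=np.linalg.solve(A,b); return p,[np.round(proj(fn,p)[0]-uv,1) for fn,uv in obs]
def atz(fn,uv,z):
    o,d=ray(fn,uv); return o+d*(z-o[2])/d[2]
E
python3 - <<'E'
from h import *
s=env.state();print(s['t'],s['eef_pos'],s['tcp_rot'],env.grip_depth)
for n in('scene','side','wrist'):
    snap(n,n+'0');K,V=cam(n+'0');print(n,K[0,0],-V[:3,:3].T@V[:3,3],V[2,:3])
E
```

```text
pics
0.0 [282.22627051 557.36238513 214.05653458] [-3.14049226e+00 -8.38516764e-05  2.67283698e+00] -18.8
scene 468.4793746076968 [-491.05677933 -634.28015294  701.62469687] [ 0.76244199  0.49161569 -0.42070919]
side 487.6848634061407 [   95.15145854 -1042.52970795   866.99963009] [ 0.31127501  0.77693262 -0.54725092]
wrist 372.6231392760184 [223.33141436 587.06726586 384.07719739] [ 0.20852476 -0.10580192 -0.97227742]
```

View pics/scene0.png

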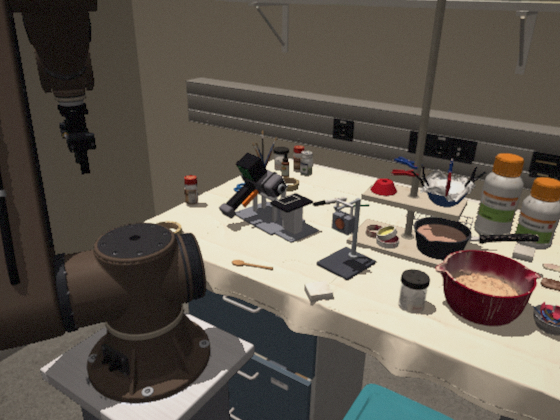

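View pics/side0.png

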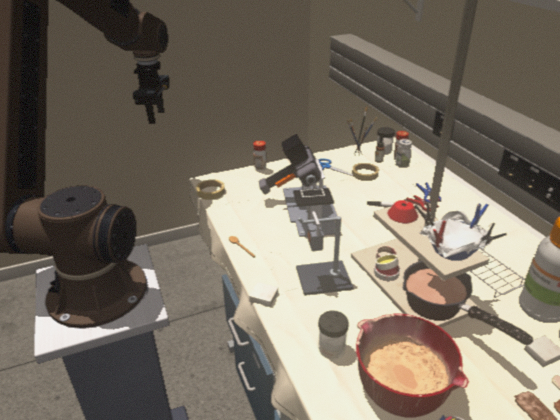

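View pics/wrist0.png

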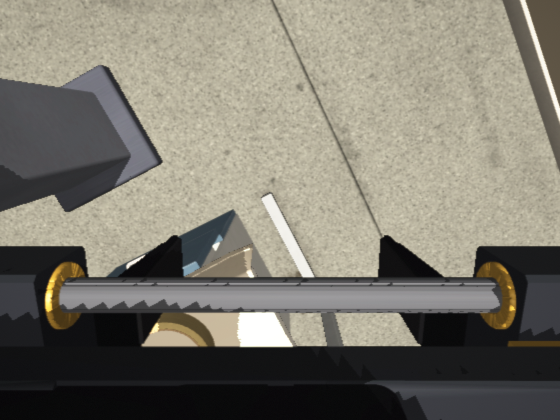

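Scene: the analyser is near (265,195), the stage near (292,203), and the block on its hook near (344,215), with the hook mast at (355,235). Side: the analyser is near (295,170), the block near (316,235), and the mast at (337,250). The wrist camera sees only floor, so I'll zoom both fixed views.

```bash
python3 - <<'E'
from h import *
a=cv2.imread('pics/scene0.png')[145:285,212:382];b=cv2.imread('pics/side0.png')[125:300,255:360]
a=cv2.resize(a,None,fx=2.8,fy=2.8,interpolation=cv2.INTER_CUBIC);b=cv2.resize(b,None,fx=3,fy=3,interpolation=cv2.INTER_CUBIC)
im=np.zeros((600,800,3),np.uint8);im[:a.shape[0],:a.shape[1]]=a;im[:b.shape[0],480:480+b.shape[1]]=b
cv2.imwrite('pics/zoom.png',im)
E
```

```text
(no output)
```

View pics/zoom.png

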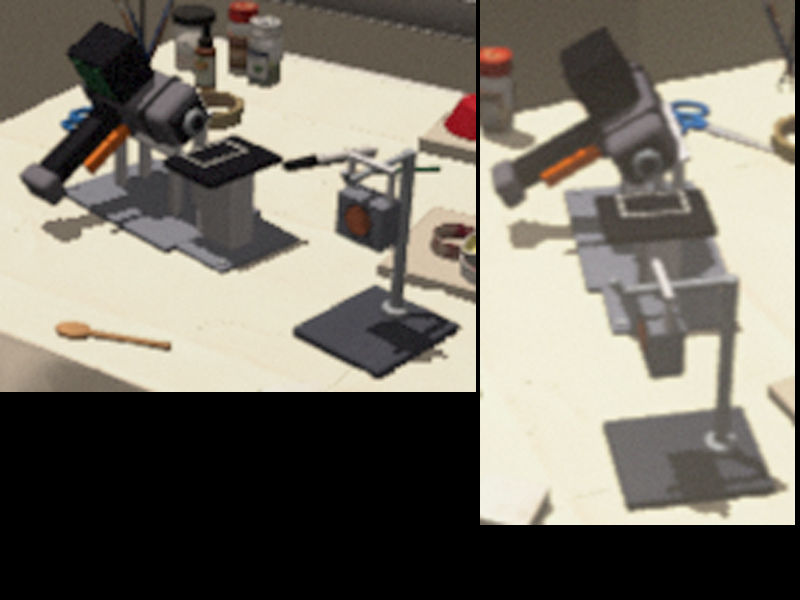

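The zoom shows the mast, plate corners, hook tip, stage corners, outline and nose clearly. I'll triangulate those points.

```bash
python3 - <<'E'
from h import *
S=lambda u,v:('scene0',np.array([212+u/2.8-.3,145+v/2.8-.3]))
D=lambda u,v:('side0',np.array([255+(u-480)/3-.3,125+v/3-.3]))
for n,a,b in [('mastfoot',(396,308),(720,441)),('masttop',(408,155),(733,282)),('armtip',(348,150),(614,284)),
 ('stageR/ne?',(283,157),(718,238)),('stagefront',(213,184),(603,240)),('stageleft',(163,158),(600,195)),('stageback',(235,137),(708,193)),
 ('outline',(217,158),(653,204)),('nose',(194,124),(648,163)),('baseL',(296,333),(606,423)),('baseF',(377,375),(628,507)),('baseR',(457,325),(783,487)),
 ('heel',(42,185),(507,190)),('trigtip',(92,166),(547,181)),
 ('bailtopL',(347,163),None),]:
    if b: p,r=tri([S(*a),D(*b)]); print(n,p.round(1),r)
for n,a in [('outl L',(186,163)),('F',(215,172)),('R',(247,151)),('B',(217,144))]: print(n,atz(*S(*a),109).round(1))
for n,a in [('outl',(618,195)),('',(687,194)),('',(692,214)),('',(621,216))]: print(n,atz(*D(*a),109).round(1))
E
```

```text
mastfoot [ 586.5 -188.8   20.7] [array([0.1, 0.2]), array([-0. , -0.2])]
masttop [ 590.5 -185.5  187.3] [array([0.2, 0.4]), array([-0. , -0.5])]
armtip [ 487.4 -175.5  218.2] [array([1.7, 3.8]), array([-0.5, -4.4])]
stageR/ne? [674.2  -5.6 104.9] [array([0.5, 1.3]), array([-0.1, -1.5])]
stagefront [564.7  18.5 111.8] [array([0.1, 0.2]), array([-0. , -0.2])]
stageleft [599.2 104.9 105.9] [array([0.2, 0.4]), array([-0. , -0.5])]
stageback [706.   76.7  99.5] [array([0.2, 0.6]), array([-0.1, -0.7])]
outline [636.9  60.  107.4] [array([-0.3, -0.7]), array([0.1, 0.8])]
nose [648.1  97.3 133.5] [array([-0.1, -0.2]), array([0. , 0.2])]
baseL [ 510.  -115.7    6.8] [array([-0.2, -0.4]), array([0. , 0.5])]
baseF [ 485.1 -218.1    6.2] [array([0.2, 0.4]), array([-0. , -0.5])]
baseR [ 620.2 -242.9    1.5] [array([0.2, 0.4]), array([-0. , -0.5])]
heel [545.9 233.3  56.3] [array([0.5, 1.2]), array([-0.1, -1.3])]
trigtip [573.1 183.4  85.4] [array([0.2, 0.5]), array([-0.1, -0.5])]
outl L [599.3  75.3 109. ]
F [597.6  36.9 109. ]
R [664.9  37.2 109. ]
B [662.3  75.  109. ]
outl [612.7  90.6 109. ]
 [676.6  65.5 109. ]
 [664.4  29.9 109. ]
 [599.3  53.6 109. ]
```

Request:
{"name": "step_arm", "arguments": {
  "moves": [
    {"tx":-40,"ty":-18,"tz":-30,"roll":0},
    {"tx":-72,"ty":-33,"tz":-52,"roll":0},
    {"tx":-104,"ty":-48,"tz":-74,"roll":0},
    {"tx":-137,"ty":-63,"tz":-96,"roll":-0.03},
    {"tx":-170,"ty":-78,"tz":-115,"roll":-0.06},
    {"tx":-203,"ty":-93,"tz":-130,"roll":-0.09},
    {"tx":-237,"ty":-108,"tz":-145,"roll":-0.12},
    {"tx":-271,"ty":-123,"tz":-160,"roll":-0.15},
    {"tx":-305,"ty":-138,"tz":-170,"roll":-0.177},
    {"tx":-339,"ty":-153,"tz":-180,"roll":-0.177},
    {"tx":-375,"ty":-168,"tz":-186,"roll":-0.177},
    {"tx":-412,"ty":-187,"tz":-186,"roll":-0.177}
  ]
}}

```text
t: 1.15
eef_pos: [566.6, 203.2, 402.0]
tcp_rot: [3.14, 0.002, 2.85]
ft_force: [0.2, 0.5, 0.3]
opening: 0.997
grip_force: 0.0
```

```bash
python3 - <<'E'
from h import *
s=env.state();print(s['t'],s['eef_pos'],s['tcp_rot'],s['joints'],s['ft_force'])
E
```

```text
1.15 [566.59310657 203.23589381 401.98434615] [3.14037379e+00 1.66196981e-03 2.85009348e+00] [ 2.34603778e-01  3.33013363e-01  1.32173598e+00  2.20268199e-04
  1.48479402e+00 -1.04471308e+00] [0.24169182 0.51558633 0.31432252]
```

```bash
python3 - <<'E'
from h import *
snap('wrist','w1')
E
```

Request:
{"name": "step_arm", "arguments": {
  "moves": [
    {"tx":-30,"ty":-20},
    {"tx":-60,"ty":-42},
    {"tx":-90,"ty":-63},
    {"tx":-120,"ty":-84},
    {"tx":-150,"ty":-105},
    {"tx":-150,"ty":-105},
    {"tx":-150,"ty":-105}
  ]
}}

```text
validation failed for argument at $.mo...
```

```bash
python3 - <<'E'
from h import *
s=env.state();print(s['t'],s['eef_pos'],s['tcp_rot'])
snap('wrist','w2')
E
```

```text
1.2 [570.03460517 197.73064077 400.39424137] [-3.13998807e+00  1.79360353e-03  2.84631752e+00]
```

View pics/w2.png

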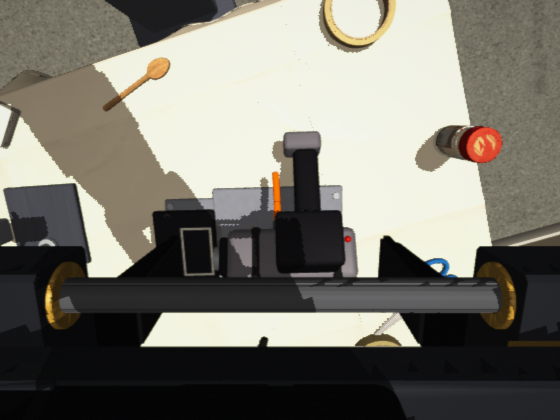

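View pics/w1.png

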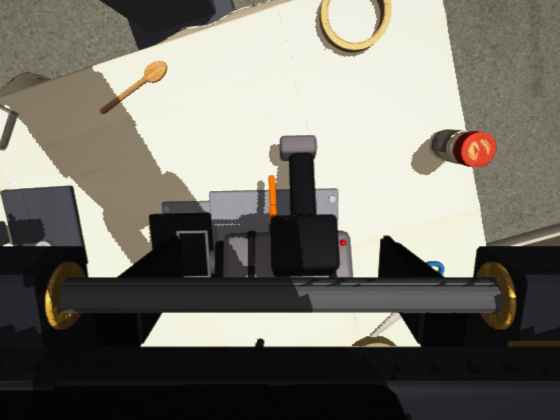

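The pictures w1 and w2 show the analyser from above. The trigger tip is at (276,173) and the trigger root at (277,213). The head top spans (276–343, 210–270), the outline (182–214, 228–275), and the hook base is at the left edge. The move was refused because its rows lacked keys, so I'll send complete rows to look at the hook.

Request:
{"name": "step_arm", "arguments": {
  "moves": [
    {"tx":-11,"ty":-35,"tz":0,"roll":0},
    {"tx":-22,"ty":-71,"tz":0,"roll":0},
    {"tx":-33,"ty":-107,"tz":0,"roll":0},
    {"tx":-44,"ty":-143,"tz":0,"roll":-0.03},
    {"tx":-55,"ty":-179,"tz":0,"roll":-0.06},
    {"tx":-66,"ty":-215,"tz":10,"roll":-0.09},
    {"tx":-77,"ty":-251,"tz":20,"roll":-0.09},
    {"tx":-88,"ty":-287,"tz":35,"roll":-0.09},
    {"tx":-100,"ty":-320,"tz":50,"roll":-0.09},
    {"tx":-109,"ty":-346,"tz":60,"roll":-0.09},
    {"tx":-109,"ty":-346,"tz":60,"roll":-0.09},
    {"tx":-109,"ty":-346,"tz":60,"roll":-0.09}
  ]
}}

```text
t: 2.25
eef_pos: [570.0, -158.8, 339.6]
tcp_rot: [3.141, -0.002, 2.938]
ft_force: [-0.1, 0.1, 0.3]
opening: 0.998
grip_force: 0.0
```

```bash
python3 - <<'E'
from h import *
s=env.state();print(s['t'],s['eef_pos'],s['tcp_rot'],s['joints'])
snap('wrist','w3')
print('outline',[atz('w2',u,109).round(1).tolist() for u in [(182,228),(212,228),(214,275),(184,275)]])
print('stage',[atz('w2',u,109).round(1).tolist() for u in [(153,212),(215,209)]])
print('outline w1',[atz('w1',u,109).round(1).tolist() for u in [(177,232),(208,231)]])
print('stage w1',[atz('w1',u,109).round(1).tolist() for u in [(150,215),(211,213)]])
print('trig tip z85',atz('w2',(276,173),85),atz('w1',(271.5,177),85),'root',atz('w2',(277.5,213),100))
E
```

```text
2.25 [ 569.96061308 -158.79436517  339.62508521] [ 3.14094027e+00 -1.93377510e-03  2.93775909e+00] [-3.83464145e-01  3.45547469e-01  1.45950471e+00  3.04563287e-04
  1.33855970e+00 -1.75049668e+00]
outline [[600.2, 55.9, 109.0], [611.4, 92.9, 109.0], [673.7, 73.8, 109.0], [662.1, 35.6, 109.0]]
stage [[569.4, 27.9, 109.0], [588.7, 104.9, 109.0]]
outline w1 [[600.9, 53.7, 109.0], [611.2, 92.7, 109.0]]
stage w1 [[569.6, 28.6, 109.0], [589.6, 104.3, 109.0]]
trig tip z85 [570.42871894 191.49437832  85.        ] [570.813944   190.54713196  85.        ] root [619.04518276 178.79957498 100.        ]
```

View pics/w3.png

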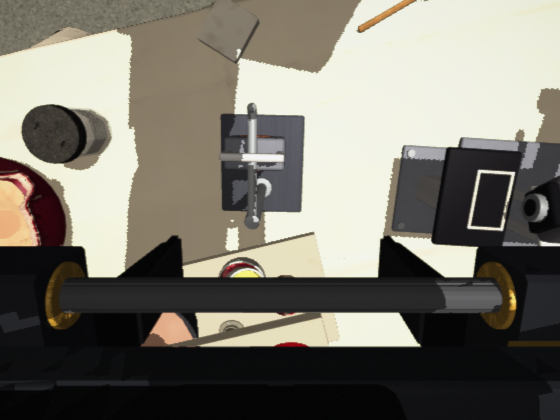

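w3 shows the hook arm from (252,106) to the mast at (253,221). The bail bar runs from (221,156) to (284,158), and the outline corners are (475,170), (514,173), (510,230) and (470,227).

```bash
python3 - <<'E'
from h import *
S=lambda u,v:('scene0',np.array([212+u/2.8-.3,145+v/2.8-.3]))
D=lambda u,v:('side0',np.array([255+(u-480)/3-.3,125+v/3-.3]))
w3=[atz('w3',u,109) for u in [(475,170.5),(514,173),(510,230),(470,227)]]
w2=[atz('w2',u,109) for u in [(182,228),(212,228),(214,275),(184,275)]]
print(np.round(w3,1).tolist())
for q in(w2,w3):
    q=np.array(q);dx=(q[3]-q[0]+q[2]-q[1]);dy=q[1]-q[0]+q[2]-q[3];print('spot',q.mean(0).round(1),np.arctan2(dx[1],dx[0]),np.arctan2(-dy[0],dy[1]),np.linalg.norm(dx)/2,np.linalg.norm(dy)/2)
print('spot tri',tri([('w3',np.array([492.3,200.1])),('w2',np.array([198,251.5]))]),)
print('masttop',tri([('w3',np.array([253,221.])),S(408,155),D(733,282)]))
print('tip',tri([('w3',np.array([252,105.])),S(350,153),D(614,287)]))
print('bail ends @201',atz('w3',(221,156.5),201),atz('w3',(284,158),201),'tip@200',atz('w3',(252,105),200),'mast@194',atz('w3',(253,219),194))
print('nose tri',tri([('w3',np.array([537,207.])),S(194,124),D(648,163)]))
print('trig tip',tri([('w2',np.array([276,172.])),S(90,168),D(545,183)]), tri([('w1',np.array([271.5,176.])),S(90,168),D(545,183)]))
i=cv2.imread('pics/w3.png')[90:240,205:310];j=cv2.imread('pics/side0.png')[30:130,110:190]
a=cv2.resize(i,None,fx=3.8,fy=3.8,interpolation=2);b=cv2.resize(j,None,fx=4.8,fy=4.8,interpolation=2);b=np.clip(b.astype(float)*2.5,0,255)
im=np.zeros((600,800,3),np.uint8);im[:a.shape[0],:a.shape[1]]=a;im[:b.shape[0],405:405+b.shape[1]]=b;cv2.imwrite('pics/z2.png',im)
E
```

```text
[[599.6, 50.1, 109.0], [610.8, 91.2, 109.0], [674.7, 82.9, 109.0], [662.1, 39.3, 109.0]]
spot [636.8  64.5 109. ] -0.30698719896038673 -0.2948388716709027 65.14520306076126 39.310772850918
spot [636.8  65.9 109. ] -0.14911602806473928 -0.27458482775989884 63.89795286879804 44.015424288001626
spot tri (array([635.81876755,  65.20362835, 110.51074662]), [array([0. , 0.1]), array([-0. , -0.1])])
masttop (array([ 587.67262372, -187.0708588 ,  188.67066039]), [array([-0. ,  1.7]), array([0.3, 0.4]), array([-0.7, -0.3])])
tip (array([ 491.47082628, -169.37901431,  211.44512327]), [array([-6. ,  3.5]), array([-0.7,  4.1]), array([ 0. , -4.8])])
bail ends @201 [ 523.99071923 -198.89671501  201.        ] [ 535.69993811 -148.3306615   201.        ] tip@200 [ 489.2235635  -164.98451069  200.        ] mast@194 [ 583.00737628 -185.63546554  194.        ]
nose tri (array([646.02589671,  96.32053682, 134.55135235]), [array([-0.9,  1.5]), array([-0.2, -0.2]), array([-0.5,  0.2])])
trig tip (array([572.34184637, 189.20780158,  80.59523513]), [array([-1.2,  2.4]), array([-0.7,  0.8]), array([-0.3, -0.7])]) (array([572.28383589, 188.62336139,  80.87540434]), [array([-1.,  2.]), array([-0.6,  0.8]), array([-0.2, -0.6])])
```

View pics/z2.png

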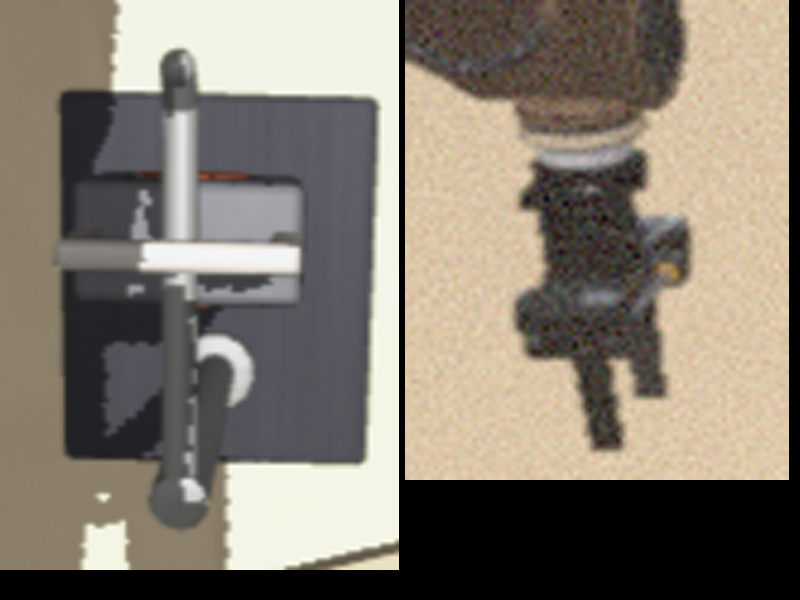

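w3 puts the bail centre at (530,-174), on the hook arm line, with yaw about -0.22. That agrees with the mast, tip and 54 mm bail width. I'll descend and grip the block body about 38 mm above its underside (TCP z about 138).

Request:
{"name": "step_arm", "arguments": {
  "moves": [
    {"tx":18,"ty":-11,"tz":5,"roll":0.018},
    {"tx":36,"ty":-23,"tz":10,"roll":0.018},
    {"tx":36,"ty":-23,"tz":40,"roll":0.018},
    {"tx":36,"ty":-23,"tz":75,"roll":0.018},
    {"tx":36,"ty":-23,"tz":105,"roll":0.018},
    {"tx":36,"ty":-23,"tz":135,"roll":0.018},
    {"tx":36,"ty":-23,"tz":160,"roll":0.018},
    {"tx":36,"ty":-23,"tz":180,"roll":0.018},
    {"tx":36,"ty":-23,"tz":192,"roll":0.018},
    {"tx":36,"ty":-23,"tz":200,"roll":0.018},
    {"tx":36,"ty":-23,"tz":201,"roll":0.018},
    {"tx":36,"ty":-23,"tz":201,"roll":0.018}
  ]
}}

```text
t: 3.3
eef_pos: [530.8, -172.7, 140.1]
tcp_rot: [3.142, 0.001, 2.923]
ft_force: [-0.2, 0.2, 0.6]
opening: 1.002
grip_force: 0.0
```

Request:
{"name": "step_arm", "arguments": {
  "grip": 40,
  "moves": [
    {"tx":0,"ty":0,"tz":0,"roll":0},
    {"tx":0,"ty":0,"tz":0,"roll":0},
    {"tx":0,"ty":0,"tz":0,"roll":0},
    {"tx":0,"ty":0,"tz":0,"roll":0},
    {"tx":0,"ty":0,"tz":0,"roll":0},
    {"tx":0,"ty":0,"tz":0,"roll":0},
    {"tx":0,"ty":0,"tz":0,"roll":0},
    {"tx":0,"ty":0,"tz":0,"roll":0}
  ]
}}

```text
t: 3.97
eef_pos: [530.4, -173.5, 139.7]
tcp_rot: [3.142, 0.0, 2.922]
ft_force: [0.2, 0.8, 0.8]
opening: 0.592
grip_force: 29.9
```

Request:
{"name": "step_arm", "arguments": {
  "moves": [
    {"tx":0,"ty":0,"tz":-5,"roll":0},
    {"tx":0,"ty":0,"tz":-10,"roll":0},
    {"tx":0,"ty":0,"tz":-15,"roll":0},
    {"tx":0,"ty":0,"tz":-15,"roll":0},
    {"tx":0,"ty":0,"tz":-15,"roll":0}
  ]
}}

```text
t: 4.38
eef_pos: [530.5, -173.5, 155.0]
tcp_rot: [-3.141, 0.001, 2.922]
ft_force: [-0.5, -0.3, -1.4]
opening: 0.591
grip_force: 29.9
```

Request:
{"name": "step_arm", "arguments": {
  "moves": [
    {"tx":8,"ty":0,"tz":0,"roll":0},
    {"tx":16,"ty":0,"tz":0,"roll":0},
    {"tx":24,"ty":0,"tz":0,"roll":0},
    {"tx":24,"ty":0,"tz":0,"roll":0}
  ]
}}

```text
t: 4.72
eef_pos: [505.1, -167.6, 154.5]
tcp_rot: [3.141, -0.001, 2.922]
ft_force: [0.0, -1.1, -1.0]
opening: 0.587
grip_force: 29.9
```

Request:
{"name": "step_arm", "arguments": {
  "moves": [
    {"tx":12,"ty":0,"tz":0,"roll":0},
    {"tx":26,"ty":0,"tz":0,"roll":0},
    {"tx":42,"ty":0,"tz":0,"roll":0},
    {"tx":60,"ty":0,"tz":0,"roll":0},
    {"tx":72,"ty":0,"tz":-10,"roll":0},
    {"tx":72,"ty":0,"tz":-35,"roll":0},
    {"tx":72,"ty":0,"tz":-65,"roll":0},
    {"tx":72,"ty":0,"tz":-85,"roll":0},
    {"tx":72,"ty":0,"tz":-85,"roll":0}
  ]
}}

```text
t: 5.47
eef_pos: [437.8, -153.1, 243.3]
tcp_rot: [-3.14, 0.006, 2.922]
ft_force: [-0.2, 0.5, -1.1]
opening: 0.589
grip_force: 29.9
```

```bash
python3 - <<'E'
from h import *
s=env.state();print(s['t'],s['eef_pos'],s['tcp_rot'],s['joints'],s['ft_force'],s['opening'],s['grip_force'])
E
```

```text
5.4667 [ 437.82643606 -153.09765101  243.2873005 ] [-3.1400359   0.00630836  2.92169635] [-4.79015521e-01  2.25158328e-01  1.90166867e+00  1.31915961e-04
  1.00826902e+00 -1.82998063e+00] [-0.1757714   0.50608449 -1.11380728] 0.5890608295391094 29.902946949005127
```

```bash
python3 - <<'E'
from h import *
# rectify at z=109, 4 px/mm, x 550..720 , y 0..130
s=5
for fn,K in (('w1',0),('w2',0),('w3',0),('scene0',0),('side0',0)):
    W=np.array([[560,0,109],[720,0,109],[720,130,109],[560,130,109.]],float)
    dst=np.float32([[0,0],[160*s,0],[160*s,130*s],[0,130*s]])
    H=cv2.getPerspectiveTransform(np.float32(proj(fn,W)),dst)
    g=cv2.cvtColor(cv2.warpPerspective(cv2.imread('pics/%s.png'%fn),H,(160*s,130*s)),cv2.COLOR_BGR2GRAY)
    # white contours nested in the dark plate
    _,b=cv2.threshold(g,90,255,cv2.THRESH_BINARY)
    cs,_=cv2.findContours(b,cv2.RETR_LIST,cv2.CHAIN_APPROX_NONE)
    for c in cs:
        (x,y),(w,h),a=cv2.minAreaRect(c); w,h=w/s,h/s
        if 25<min(w,h)<60 and 50<max(w,h)<80: print(fn,'ctr',round(560+x/s,1),round(y/s,1),'size',round(w,1),round(h,1),'ang',round(np.deg2rad(a),3))
    _,b=cv2.threshold(g,60,255,cv2.THRESH_BINARY_INV)
    cs,_=cv2.findContours(b,cv2.RETR_EXTERNAL,cv2.CHAIN_APPROX_NONE)
    for c in cs:
        (x,y),(w,h),a=cv2.minAreaRect(c); w,h=w/s,h/s
        if w*h>4000: print(fn,'plate',round(560+x/s,1),round(y/s,1),'size',round(w,1),round(h,1),'ang',round(np.deg2rad(a),3))
E
```

```text
w1 ctr 583.1 95.5 size 46.2 68.6 ang 0.0
w1 ctr 625.3 78.5 size 65.6 32.9 ang 0.37
w1 ctr 589.2 23.8 size 47.6 58.4 ang 1.571
w1 plate 644.2 64.9 size 129.8 151.2 ang 1.571
w2 ctr 585.5 93.4 size 51.0 72.8 ang 0.0
w2 ctr 636.2 63.6 size 36.2 61.9 ang 1.301
w2 ctr 636.7 66.4 size 45.3 65.6 ang 1.305
w2 ctr 589.1 23.7 size 58.2 47.4 ang 0.0
w2 plate 644.3 64.9 size 151.0 129.8 ang -0.0
w3 ctr 636.2 64.1 size 33.9 59.3 ang 1.304
w3 ctr 636.0 63.7 size 42.0 67.6 ang 1.302
w3 plate 642.2 64.9 size 129.8 155.2 ang 1.571
scene0 ctr 593.1 107.9 size 71.4 31.0 ang 0.433
scene0 ctr 628.8 90.5 size 69.5 25.8 ang 0.578
scene0 plate 623.0 46.9 size 95.0 124.1 ang 1.332
side0 ctr 637.8 64.8 size 29.0 53.5 ang 1.339
```

Request:
{"name": "step_arm", "arguments": {
  "moves": [
    {"tx":-8,"ty":14,"tz":-8,"roll":0.07},
    {"tx":-22,"ty":38,"tz":-16,"roll":0.17},
    {"tx":-36,"ty":63,"tz":-20,"roll":0.28},
    {"tx":-51,"ty":89,"tz":-20,"roll":0.39},
    {"tx":-66,"ty":115,"tz":-20,"roll":0.5},
    {"tx":-81,"ty":141,"tz":-20,"roll":0.61},
    {"tx":-96,"ty":167,"tz":-20,"roll":0.72},
    {"tx":-110,"ty":192,"tz":-20,"roll":0.83},
    {"tx":-123,"ty":215,"tz":-20,"roll":0.94},
    {"tx":-134,"ty":234,"tz":-20,"roll":1.04},
    {"tx":-142,"ty":248,"tz":-20,"roll":1.14},
    {"tx":-146,"ty":255,"tz":-20,"roll":1.22}
  ]
}}

```text
t: 6.47
eef_pos: [635.5, 66.2, 257.8]
tcp_rot: [-3.14, -0.001, 1.698]
ft_force: [0.5, 0.2, -2.0]
opening: 0.593
grip_force: 29.9
```

Request:
{"name": "step_arm", "arguments": {
  "moves": [
    {"tx":0,"ty":0,"tz":0,"roll":0.1},
    {"tx":0,"ty":0,"tz":0,"roll":0.2},
    {"tx":0,"ty":0,"tz":0,"roll":0.3},
    {"tx":0,"ty":0,"tz":0,"roll":0.37},
    {"tx":0,"ty":0,"tz":0,"roll":0.4},
    {"tx":0,"ty":0,"tz":0,"roll":0.4},
    {"tx":0,"ty":0,"tz":0,"roll":0.4}
  ]
}}

```text
t: 7.05
eef_pos: [634.6, 64.5, 258.6]
tcp_rot: [-3.14, 0.0, 1.303]
ft_force: [0.4, 0.0, -2.4]
opening: 0.586
grip_force: 29.9
```

```bash
python3 - <<'E'
from h import *
s=env.state();print(s['t'],s['eef_pos'],s['tcp_rot'],s['ft_force'],s['opening'])
p=s['tcp_rot'][2];d=np.array([636.3,64.3])-s['eef_pos'][:2]
print('tx',np.cos(p)*d[0]+np.sin(p)*d[1],'ty',np.sin(p)*d[0]-np.cos(p)*d[1],'roll',p-1.303)
snap('wrist','w4');snap('side','s4');snap('scene','c4')
a=cv2.imread('pics/s4.png')[90:240,220:370];b=cv2.imread('pics/c4.png')[60:240,220:360]
im=np.zeros((600,800,3),np.uint8);a=cv2.resize(a,(400,400),interpolation=2);b=cv2.resize(b,(395,508),interpolation=2)
im[:400,:400]=a;im[:508,405:]=b;im[405:600,:260]=cv2.resize(cv2.imread('pics/w4.png'),(260,195));cv2.imwrite('pics/z4.png',im)
E
```

```text
7.05 [634.56303169  64.51350127 258.64414566] [-3.14044295e+00  2.11262057e-04  1.30299680e+00] [ 0.374218    0.03145733 -2.35654151] 0.5862738556140564
tx 0.2537281236565371 ty 1.73154952558419 roll -3.1973738641166705e-06
```

View pics/z4.png

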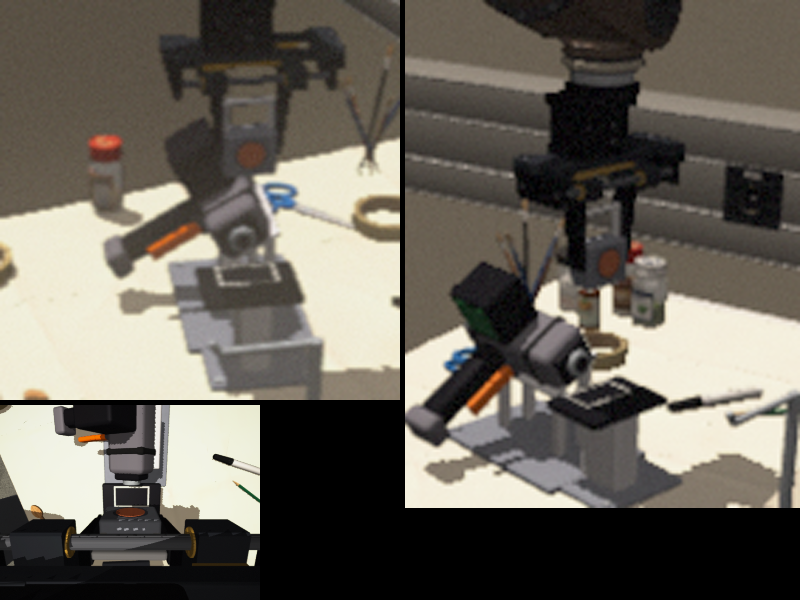

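The block hangs upright in the fingers above the stage, with its coupon towards the camera, and the outline below is free. I'll lower it.

Request:
{"name": "step_arm", "arguments": {
  "moves": [
    {"tx":0,"ty":1.7,"tz":10,"roll":0},
    {"tx":0,"ty":1.7,"tz":30,"roll":0},
    {"tx":0,"ty":1.7,"tz":55,"roll":0},
    {"tx":0,"ty":1.7,"tz":80,"roll":0},
    {"tx":0,"ty":1.7,"tz":100,"roll":0},
    {"tx":0,"ty":1.7,"tz":112,"roll":0},
    {"tx":0,"ty":1.7,"tz":118,"roll":0},
    {"tx":0,"ty":1.7,"tz":122,"roll":0},
    {"tx":0,"ty":1.7,"tz":124,"roll":0},
    {"tx":0,"ty":1.7,"tz":124,"roll":0}
  ]
}}

```text
t: 8.03
eef_pos: [636.8, 64.1, 136.1]
tcp_rot: [3.141, -0.0, 1.302]
ft_force: [-0.1, -0.2, -1.5]
opening: 0.587
grip_force: 29.9
```

Request:
{"name": "step_arm", "arguments": {
  "moves": [
    {"tx":0,"ty":0,"tz":1,"roll":0},
    {"tx":0,"ty":0,"tz":2,"roll":0},
    {"tx":0,"ty":0,"tz":2,"roll":0}
  ]
}}

```text
t: 8.28
eef_pos: [636.6, 64.1, 134.1]
tcp_rot: [3.141, -0.0, 1.302]
ft_force: [0.3, -0.4, -1.4]
opening: 0.589
grip_force: 29.9
```

Request:
{"name": "step_arm", "arguments": {
  "moves": [
    {"tx":0,"ty":0,"tz":1,"roll":0},
    {"tx":0,"ty":0,"tz":2,"roll":0},
    {"tx":0,"ty":0,"tz":2,"roll":0}
  ]
}}

```text
t: 8.53
eef_pos: [636.4, 64.1, 131.5]
tcp_rot: [-3.141, -0.0, 1.302]
ft_force: [0.6, 0.8, -1.1]
opening: 0.589
grip_force: 29.9
```

Request:
{"name": "step_arm", "arguments": {
  "moves": [
    {"tx":0,"ty":0,"tz":1,"roll":0},
    {"tx":0,"ty":0,"tz":1,"roll":0},
    {"tx":0,"ty":0,"tz":1,"roll":0}
  ]
}}

```text
t: 8.78
eef_pos: [636.6, 64.1, 131.2]
tcp_rot: [3.141, -0.0, 1.302]
ft_force: [-1.8, 0.5, 3.9]
opening: 0.591
grip_force: 29.9
```

It touches down at TCP 131, as expected. Release, then rise.

Request:
{"name": "step_arm", "arguments": {
  "grip": 80,
  "moves": [
    {"tx":0,"ty":0,"tz":0,"roll":0},
    {"tx":0,"ty":0,"tz":0,"roll":0},
    {"tx":0,"ty":0,"tz":0,"roll":0},
    {"tx":0,"ty":0,"tz":0,"roll":0},
    {"tx":0,"ty":0,"tz":0,"roll":0}
  ]
}}

```text
t: 9.2
eef_pos: [636.4, 64.1, 130.5]
tcp_rot: [-3.142, -0.0, 1.302]
ft_force: [-0.0, 0.2, -0.2]
opening: 0.828
grip_force: 0.0
```

Request:
{"name": "step_arm", "arguments": {
  "moves": [
    {"tx":0,"ty":0,"tz":-8,"roll":0},
    {"tx":0,"ty":0,"tz":-25,"roll":0},
    {"tx":0,"ty":0,"tz":-50,"roll":0},
    {"tx":0,"ty":0,"tz":-80,"roll":0},
    {"tx":0,"ty":0,"tz":-115,"roll":0},
    {"tx":0,"ty":0,"tz":-150,"roll":0},
    {"tx":0,"ty":0,"tz":-180,"roll":0},
    {"tx":0,"ty":0,"tz":-190,"roll":0},
    {"tx":0,"ty":0,"tz":-190,"roll":0}
  ]
}}

```text
t: 9.95
eef_pos: [637.0, 64.1, 323.9]
tcp_rot: [3.137, -0.001, 1.302]
ft_force: [0.4, -0.4, -0.4]
opening: 0.842
grip_force: 0.0
```

```bash
python3 - <<'E'
from h import *
s=env.state();print(s['t'],s['eef_pos'],s['tcp_rot'],s['ft_force'],s['opening'])
snap('wrist','w5')
for n in('side','scene'):snap(n,n+'5')
a=cv2.imread('pics/w5.png')[:250,80:480];b=cv2.imread('pics/side5.png')[120:215,250:370];c=cv2.imread('pics/scene5.png')[140:240,215:335]
im=np.zeros((600,800,3),np.uint8);im[:350,:560]=cv2.resize(a,(560,350),interpolation=2)
im[355:592,:300]=cv2.resize(b,(300,237),interpolation=2);im[355:595,305:593]=cv2.resize(c,(288,240),interpolation=2);cv2.imwrite('pics/z5.png',im)
# predicted placement points
Y=-.268;ex=np.array([np.cos(Y),np.sin(Y),0]);ey=np.array([-np.sin(Y),np.cos(Y),0]);sp=np.array([636.3,64.3,109])
print('pred block top corners',np.round(proj('w5',[sp+a*28*ex+b*15*ey+[0,0,48] for a,b in((-1,-1),(1,-1),(1,1),(-1,1))]),1).tolist())
E
```

```text
9.95 [636.98264115  64.10838957 323.92413683] [ 3.13653164e+00 -1.49156313e-03  1.30185627e+00] [ 0.44236154 -0.41958018 -0.39457736] 0.841902703771653
pred block top corners [[249.2, 209.2], [309.4, 209.1], [310.0, 177.0], [248.5, 177.1]]
```

View pics/z5.png

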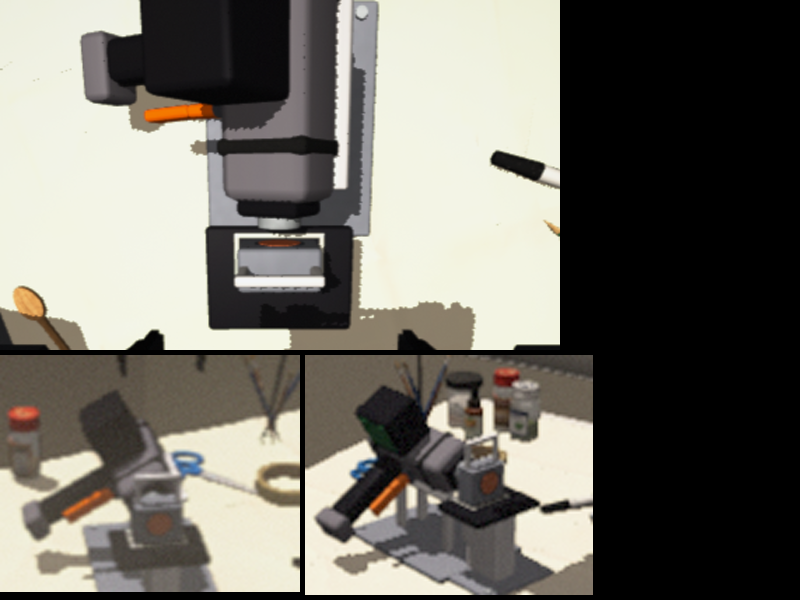

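The block stands squarely inside the outline: its top corners in w5 match the prediction within about 1–2 px. Next I'll pin down the analyser along the nose axis from the trigger, head and heel edges.

```bash
cat >> h.py <<'E'
Y=-.268;ex=np.array([np.cos(Y),np.sin(Y),0]);ey=np.array([-np.sin(Y),np.cos(Y),0]);sp=np.array([636.3,64.3,0])
def st(p): d=np.asarray(p)-sp; return np.array([d@ex,d@ey,p[2]]).round(1)
def A(x,y,z,y0): # analyser frame -> world; origin above spot axis at 135
    c,s=np.cos(np.pi/6),np.sin(np.pi/6); return sp+ex*(c*x-s*z)+ey*(y0+y)+np.array([0,0,135+s*x+c*z])
E
python3 - <<'E'
from h import *
print('head y-10,y60 near top edge',[st(atz('w2',u,196)) for u in((276,212),(343,209))],[st(atz('w1',u,196)) for u in((271,216),(338,214))])
print('heel cols',[st(atz('w2',u,75)) for u in((284,135),(320,135))])
print('grip cols',[st(atz('w2',u,95)) for u in((294,185),(319,185))])
print('trig tip tri',[st(tri([('w5',np.array([184.6,84.])),(f,np.array(u))])[0]) for f,u in(('w2',(276,172.)),('w1',(271.5,176.)))])
print('trig face w2 col273 z82',st(atz('w2',(273,176),82)),'w5 tip lower edge',st(atz('w5',(185.7,87),82)),'root',st(atz('w5',(231.4,82),105)))
im=cv2.cvtColor(cv2.imread('pics/w2.png'),cv2.COLOR_BGR2HSV);m=cv2.inRange(im,(5,150,120),(18,255,255))
for f in('w1','w2','w5'):
    im=cv2.cvtColor(cv2.imread(f'pics/{f}.png'),cv2.COLOR_BGR2HSV);m=cv2.inRange(im,(3,170,110),(20,255,255))
    n,l,sx,c=cv2.connectedComponentsWithStats(m)
    for i in range(1,n):
        if sx[i,4]>60: print(f,sx[i].tolist(),c[i].round(1))
for y0 in(95,100,105):
    P=[A(-111,-14,9,y0),A(-111,-14,-9,y0),A(-95,-14,9,y0),A(-34,-10,90,y0),A(-34,60,90,y0)]
    print(y0,*[np.round(proj(f,P)).tolist() for f in('w2','w5')])
E
```

```text
head y-10,y60 near top edge [array([-72.3, 105.8, 196. ]), array([-73.6, 175.1, 196. ])] [array([-72.5, 105.5, 196. ]), array([-72.9, 175.3, 196. ])]
heel cols [array([-145.3,  117. ,   75. ]), array([-144. ,  163.9,   75. ])]
grip cols [array([-82.4, 128.1,  95. ]), array([-81.5, 160.4,  95. ])]
trig tip tri [array([-98.6, 103.9,  82.5]), array([-98.2, 103.4,  84.5])]
trig face w2 col273 z82 [-92.9 101.1  82. ] w5 tip lower edge [-98.1  99.6  82. ] root [-47.1 102.3 105. ]
w1 [461, 132, 35, 35, 773] [478.1 149.3]
w1 [269, 176, 8, 42, 263] [272.3 196.5]
w1 [45, 301, 12, 25, 142] [ 50.  314.6]
w2 [466, 127, 36, 36, 794] [483.6 144.8]
w2 [273, 172, 8, 43, 262] [276.3 192.9]
w2 [45, 299, 10, 24, 118] [ 49.7 312.7]
w2 [508, 306, 6, 14, 67] [510.9 312.9]
w5 [183, 74, 49, 13, 434] [206.8  80. ]
w5 [82, 312, 9, 12, 63] [ 86. 317.]
95 [[257.0, 171.0], [258.0, 176.0], [257.0, 183.0], [256.0, 210.0], [324.0, 209.0]] [[183.0, 105.0], [195.0, 106.0], [195.0, 105.0], [182.0, 94.0], [176.0, -8.0]]
100 [[261.0, 171.0], [262.0, 176.0], [261.0, 183.0], [261.0, 210.0], [328.0, 209.0]] [[183.0, 100.0], [195.0, 101.0], [194.0, 100.0], [181.0, 87.0], [175.0, -15.0]]
105 [[265.0, 171.0], [266.0, 176.0], [265.0, 182.0], [266.0, 210.0], [333.0, 208.0]] [[183.0, 95.0], [194.0, 96.0], [194.0, 95.0], [181.0, 80.0], [175.0, -23.0]]
```

```bash
python3 - <<'E'
from h import *
for n,f,u,z in(('plate edge','w2',(213,190),10),('plate edge','w2',(342,186),10),('dark plate','w2',(166,200),10),('spoon bowl','w2',(158,69),5),('spoon end','w2',(106,108),5),('tape','w2',(360,10),12),('plate corner w5','w5',(229,160),10)): print(n,st(atz(f,u,z)),atz(f,u,z).round(0))
s=env.state();p=s['tcp_rot'][2];print(s['eef_pos'],p)
t=sp-117*ex-15*ey;d=t-s['eef_pos'];print(t,'tx',np.cos(p)*d[0]+np.sin(p)*d[1],'ty',np.sin(p)*d[0]-np.cos(p)*d[1],'roll',p-(np.pi+Y))
E
```

```text
plate edge [-63.1   7.   10. ] [577.  88.  10.]
plate edge [-64.  203.9  10. ] [629. 278.  10.]
dark plate [-49.5 -66.4  10. ] [571.  13.  10.]
spoon bowl [-240.   -60.4    5. ] [389.  70.   5.]
spoon end [-188.3 -142.1    5. ] [417. -23.   5.]
tape [-307.2  225.2   12. ] [400. 363.  12.]
plate corner w5 [-64.5  15.6  10. ] [578.  96.  10.]
[635.88741551  64.05675011 318.94038281] 1.3018123781951823
[519.50456509  80.81745697   0.        ] tx -14.770966564912843 ty -116.65207976012235 roll -1.571780275394611
```

Request:
{"name": "step_arm", "arguments": {
  "grip": 95,
  "moves": [
    {"tx":-1,"ty":-10,"tz":0,"roll":-0.1},
    {"tx":-2,"ty":-20,"tz":0,"roll":-0.2},
    {"tx":-4,"ty":-32,"tz":0,"roll":-0.32},
    {"tx":-5,"ty":-44,"tz":0,"roll":-0.44},
    {"tx":-7,"ty":-56,"tz":0,"roll":-0.56},
    {"tx":-8,"ty":-68,"tz":0,"roll":-0.68},
    {"tx":-10,"ty":-80,"tz":0,"roll":-0.8},
    {"tx":-12,"ty":-90,"tz":0,"roll":-0.92},
    {"tx":-13,"ty":-100,"tz":0,"roll":-1.04},
    {"tx":-14,"ty":-108,"tz":0,"roll":-1.16},
    {"tx":-15,"ty":-114,"tz":0,"roll":-1.28},
    {"tx":-15,"ty":-117,"tz":0,"roll":-1.4}
  ]
}}

```text
t: 11.1
eef_pos: [518.5, 80.8, 318.9]
tcp_rot: [-3.14, -0.003, 2.708]
ft_force: [-1.0, 0.3, -0.9]
opening: 0.999
grip_force: 0.0
```

Request:
{"name": "step_arm", "arguments": {
  "moves": [
    {"tx":0,"ty":0,"tz":0,"roll":-0.1},
    {"tx":0,"ty":0,"tz":0,"roll":-0.17},
    {"tx":0,"ty":0,"tz":0,"roll":-0.172},
    {"tx":0,"ty":0,"tz":0,"roll":-0.172},
    {"tx":0,"ty":0,"tz":0,"roll":-0.172}
  ]
}}

```text
t: 11.52
eef_pos: [519.5, 80.7, 319.7]
tcp_rot: [-3.141, -0.002, 2.871]
ft_force: [-0.3, -0.2, 0.1]
opening: 0.995
grip_force: 0.0
```

```bash
cat >> h.py <<'E'
def where():
    s=env.state();p=s['tcp_rot'][2];print(s['t'],'rel',st(s['eef_pos']),'yawerr',round(p-np.pi-Y,4),'F st',round(s['ft_force']@ex,1),round(s['ft_force']@ey,1),round(s['ft_force'][2],1),'M',s['moment'].round(2),'open',s['opening'])
E
python3 -c "
from h import *
where()"
```

```text
11.5167 rel [-117.   -15.1  319.7] yawerr -0.0023 F st -0.2 -0.2 0.1 M [ 0.01 -0.01  0.03] open 0.9952939119901023
```

Request:
{"name": "step_arm", "arguments": {
  "moves": [
    {"tx":0,"ty":0,"tz":20,"roll":0},
    {"tx":0,"ty":0,"tz":50,"roll":0},
    {"tx":0,"ty":0,"tz":85,"roll":0},
    {"tx":0,"ty":0,"tz":120,"roll":0},
    {"tx":0,"ty":0,"tz":155,"roll":0},
    {"tx":0,"ty":0,"tz":190,"roll":0},
    {"tx":0,"ty":0,"tz":220,"roll":0},
    {"tx":0,"ty":0,"tz":250,"roll":0},
    {"tx":0,"ty":0,"tz":275,"roll":0},
    {"tx":0,"ty":0,"tz":293,"roll":0},
    {"tx":0,"ty":0,"tz":304,"roll":0},
    {"tx":0,"ty":0,"tz":309,"roll":0}
  ]
}}

```text
t: 12.52
eef_pos: [519.0, 80.7, 10.0]
tcp_rot: [-3.141, -0.002, 2.873]
ft_force: [-0.8, 0.8, 0.7]
opening: 0.998
grip_force: 0.0
```

Request:
{"name": "step_arm", "arguments": {
  "moves": [
    {"tx":0,"ty":5,"tz":0,"roll":0},
    {"tx":0,"ty":10,"tz":0,"roll":0},
    {"tx":0,"ty":15,"tz":0,"roll":0},
    {"tx":0,"ty":18,"tz":0,"roll":0},
    {"tx":0,"ty":18,"tz":0,"roll":0}
  ]
}}

```text
t: 12.93
eef_pos: [525.0, 98.9, 12.5]
tcp_rot: [3.141, 0.002, 2.875]
ft_force: [0.0, -0.5, -0.0]
opening: 0.998
grip_force: 0.0
```

```bash
python3 -c "
from h import *
where()"
```

```text
12.9333 rel [-116.5    3.9   12.5] yawerr 0.001 F st 0.2 -0.5 -0.0 M [ 0.02  0.   -0.03] open 0.9976510266936532
```

Request:
{"name": "step_arm", "arguments": {
  "moves": [
    {"tx":0,"ty":2,"tz":2,"roll":0},
    {"tx":0,"ty":4,"tz":3,"roll":0},
    {"tx":0,"ty":6,"tz":3,"roll":0},
    {"tx":0,"ty":7,"tz":3,"roll":0},
    {"tx":0,"ty":7,"tz":3,"roll":0}
  ]
}}

```text
t: 13.35
eef_pos: [526.3, 105.0, 8.6]
tcp_rot: [3.142, 0.0, 2.874]
ft_force: [-0.2, 0.5, 0.6]
opening: 0.997
grip_force: 0.0
```

```bash
cat >> h.py <<'E'
def orange():
    for n,(r0,r1,c0,c1) in(('scene',(175,210,230,270)),('side',(165,195,265,300))):
        im=optics.read_camera(n)['pixels'][r0:r1,c0:c1];m=cv2.inRange(cv2.cvtColor(im,cv2.COLOR_BGR2HSV),(3,150,70),(20,255,255))
        ys,xs=np.nonzero(m);print(n,len(xs),(c0+xs.mean()).round(1) if len(xs) else '',(r0+ys.mean()).round(1) if len(xs) else '',(c0+xs.min(),r0+ys.max()) if len(xs) else '')
E
python3 -c "
from h import *
where();orange()
for n in('scene','side'):
    im=cv2.imread('pics/%s0.png'%n);r0,r1,c0,c1={'scene':(175,210,230,270),'side':(165,195,265,300)}[n]
    m=cv2.inRange(cv2.cvtColor(im[r0:r1,c0:c1],cv2.COLOR_BGR2HSV),(3,150,70),(20,255,255));ys,xs=np.nonzero(m);print('start',n,len(xs),c0+xs.mean(),r0+ys.mean(),c0+xs.min(),r0+ys.max())
"
```

```text
13.35 rel [-116.8   10.1    8.6] yawerr 0.0003 F st -0.4 0.5 0.6 M [-0.02 -0.02  0.01] open 0.9965340870109013
scene 0   
side 44 289.0 176.9 (np.int64(282), np.int64(182))
start scene 99 249.59595959595958 197.21212121212122 242 205
start side 77 284.4415584415584 178.85714285714286 275 185
```

Request:
{"name": "step_arm", "arguments": {
  "moves": [
    {"tx":0,"ty":1,"tz":0,"roll":0},
    {"tx":0,"ty":2,"tz":0,"roll":0},
    {"tx":0,"ty":3,"tz":0,"roll":0},
    {"tx":0,"ty":4,"tz":0,"roll":0},
    {"tx":0,"ty":4,"tz":0,"roll":0}
  ]
}}

```text
t: 13.87
eef_pos: [527.4, 108.9, 8.6]
tcp_rot: [3.141, 0.0, 2.874]
ft_force: [-0.2, -0.8, 0.7]
opening: 0.997
grip_force: 0.0
```

```bash
python3 -c "
from h import *
where();orange()"
```

```text
13.8667 rel [-116.8   14.1    8.6] yawerr 0.0003 F st 0.0 -0.9 0.7 M [ 0.03 -0.   -0.06] open 0.9966909082071975
scene 0   
side 48 288.6 177.1 (np.int64(282), np.int64(182))
```

Request:
{"name": "step_arm", "arguments": {
  "moves": [
    {"tx":0,"ty":1,"tz":0,"roll":0},
    {"tx":0,"ty":2,"tz":0,"roll":0},
    {"tx":0,"ty":3,"tz":0,"roll":0},
    {"tx":0,"ty":4,"tz":0,"roll":0},
    {"tx":0,"ty":4,"tz":0,"roll":0}
  ]
}}

```text
t: 14.38
eef_pos: [528.4, 112.6, 8.6]
tcp_rot: [-3.142, -0.0, 2.874]
ft_force: [-0.6, -1.1, -0.0]
opening: 0.999
grip_force: 0.0
```

```bash
python3 -c "
from h import *
where();orange()"
```

```text
14.3833 rel [-116.9   18.     8.6] yawerr 0.0003 F st -0.3 -1.2 -0.0 M [-0.19  0.05 -0.04] open 0.9992531372597041
scene 0   
side 46 288.5 177.1 (np.int64(283), np.int64(182))
```

Request:
{"name": "step_arm", "arguments": {
  "moves": [
    {"tx":0,"ty":1,"tz":0,"roll":0},
    {"tx":0,"ty":2,"tz":0,"roll":0},
    {"tx":0,"ty":3,"tz":0,"roll":0},
    {"tx":0,"ty":4,"tz":0,"roll":0},
    {"tx":0,"ty":4,"tz":0,"roll":0}
  ]
}}

```text
t: 14.9
eef_pos: [529.3, 116.5, 8.6]
tcp_rot: [-3.142, -0.0, 2.874]
ft_force: [-1.8, -2.2, -1.7]
opening: 0.999
grip_force: 0.0
```

```bash
python3 -c "
from h import *
where();orange()"
```

```text
14.9 rel [-117.    22.     8.6] yawerr 0.0004 F st -1.2 -2.6 -1.7 M [-0.27  0.24 -0.06] open 0.9986030521107654
scene 0   
side 50 287.8 177.2 (np.int64(282), np.int64(182))
```

Request:
{"name": "step_arm", "arguments": {
  "moves": [
    {"tx":0,"ty":1,"tz":0,"roll":0},
    {"tx":0,"ty":2,"tz":0,"roll":0},
    {"tx":0,"ty":3,"tz":0,"roll":0},
    {"tx":0,"ty":4,"tz":0,"roll":0},
    {"tx":0,"ty":4,"tz":0,"roll":0}
  ]
}}

```text
t: 15.42
eef_pos: [530.5, 120.4, 8.6]
tcp_rot: [3.142, -0.0, 2.874]
ft_force: [-2.9, -2.7, -1.5]
opening: 1.0
grip_force: 0.0
```

```bash
python3 - <<'E'
from h import *
where();orange()
# predicted side shift of a mid trigger point for angles
for th in(0,.1,.2,.3):
    P=[]
    for r in(40,55,71):
        x,y=-r,-5; P.append(A(-40+x*np.cos(th)-5*np.sin(th)*-1*-1,-9+y*np.cos(th)+r*np.sin(th),9,115))
    print(th,np.round(proj('side0',P),1).tolist())
E
```

```text
15.4167 rel [-116.9   26.1    8.6] yawerr 0.0003 F st -2.1 -3.4 -1.5 M [-0.37  0.25  0.  ] open 1.000096223911447
scene 1 234.0 207.0 (np.int64(234), np.int64(207))
side 52 287.8 176.7 (np.int64(282), np.int64(181))
0 [[282.8, 178.9], [278.6, 181.2], [274.3, 183.7]]
0.1 [[282.5, 178.3], [278.4, 180.4], [274.0, 182.6]]
0.2 [[282.4, 177.6], [278.3, 179.5], [273.9, 181.4]]
0.3 [[282.4, 176.9], [278.3, 178.5], [274.0, 180.1]]
```

The force grows softly (1.2, 2.6, then 3.4 N), which is the trigger spring and not a rigid obstacle. Continuing.

Request:
{"name": "step_arm", "arguments": {
  "moves": [
    {"tx":0,"ty":1,"tz":0,"roll":0},
    {"tx":0,"ty":2,"tz":0,"roll":0},
    {"tx":0,"ty":3,"tz":0,"roll":0},
    {"tx":0,"ty":4,"tz":0,"roll":0},
    {"tx":0,"ty":4,"tz":0,"roll":0}
  ]
}}

```text
t: 15.93
eef_pos: [531.8, 124.3, 8.7]
tcp_rot: [3.141, 0.0, 2.874]
ft_force: [-0.2, -4.5, 0.8]
opening: 0.996
grip_force: 0.0
```

```bash
python3 -c "
from h import *
where();orange()"
```

```text
15.9333 rel [-116.6   30.2    8.7] yawerr 0.0001 F st 1.0 -4.4 0.8 M [-0.4   0.14 -0.13] open 0.9959664886354703
scene 0   
side 49 287.4 176.6 (np.int64(281), np.int64(180))
```

Request:
{"name": "step_arm", "arguments": {
  "moves": [
    {"tx":0,"ty":1,"tz":0,"roll":0},
    {"tx":0,"ty":2,"tz":0,"roll":0},
    {"tx":0,"ty":2,"tz":0,"roll":0}
  ]
}}

```text
t: 16.28
eef_pos: [532.3, 126.2, 8.7]
tcp_rot: [3.141, 0.0, 2.874]
ft_force: [-0.6, -4.9, 1.1]
opening: 0.999
grip_force: 0.0
```

Request:
{"name": "step_arm", "arguments": {
  "moves": [
    {"tx":0,"ty":1,"tz":0,"roll":0},
    {"tx":0,"ty":1,"tz":0,"roll":0},
    {"tx":0,"ty":1,"tz":0,"roll":0}
  ]
}}

```text
t: 16.53
eef_pos: [532.5, 127.0, 8.7]
tcp_rot: [3.141, 0.0, 2.874]
ft_force: [-1.3, -5.0, 0.0]
opening: 1.0
grip_force: 0.0
```

Request:
{"name": "step_arm", "arguments": {
  "moves": [
    {"tx":0,"ty":1,"tz":0,"roll":0},
    {"tx":0,"ty":1,"tz":0,"roll":0},
    {"tx":0,"ty":1,"tz":0,"roll":0}
  ]
}}

```text
t: 16.78
eef_pos: [532.7, 127.9, 8.7]
tcp_rot: [3.141, 0.0, 2.874]
ft_force: [-1.2, -4.8, 0.3]
opening: 1.001
grip_force: 0.0
```

```bash
python3 -c "
from h import *
where();orange()"
```

```text
16.7833 rel [-116.8   33.9    8.7] yawerr 0.0001 F st 0.2 -4.9 0.3 M [-0.46  0.09 -0.2 ] open 1.000665578690494
scene 0   
side 55 287.2 176.3 (np.int64(281), np.int64(180))
```

Request:
{"name": "step_arm", "arguments": {
  "moves": [
    {"tx":0,"ty":1,"tz":0,"roll":0},
    {"tx":0,"ty":1,"tz":0,"roll":0},
    {"tx":0,"ty":1,"tz":0,"roll":0}
  ]
}}

```text
t: 17.13
eef_pos: [532.8, 128.7, 8.7]
tcp_rot: [-3.141, -0.0, 2.873]
ft_force: [-2.1, -6.7, 1.4]
opening: 0.995
grip_force: 0.0
```

Request:
{"name": "step_arm", "arguments": {
  "moves": [
    {"tx":0,"ty":1,"tz":0,"roll":0},
    {"tx":0,"ty":1,"tz":0,"roll":0},
    {"tx":0,"ty":1,"tz":0,"roll":0}
  ]
}}

```text
t: 17.38
eef_pos: [532.7, 129.2, 8.6]
tcp_rot: [-3.141, -0.001, 2.873]
ft_force: [-3.1, -12.5, 2.0]
opening: 0.998
grip_force: 0.0
```

The force jumps to 12.5 N and travel stalls after about 17–18 mm, so the trigger is on its stop. I'll hold it for 2 s.

Request:
{"name": "step_arm", "arguments": {
  "moves": [
    {"tx":0,"ty":0,"tz":0,"roll":0},
    {"tx":0,"ty":0,"tz":0,"roll":0},
    {"tx":0,"ty":0,"tz":0,"roll":0},
    {"tx":0,"ty":0,"tz":0,"roll":0},
    {"tx":0,"ty":0,"tz":0,"roll":0},
    {"tx":0,"ty":0,"tz":0,"roll":0},
    {"tx":0,"ty":0,"tz":0,"roll":0},
    {"tx":0,"ty":0,"tz":0,"roll":0},
    {"tx":0,"ty":0,"tz":0,"roll":0},
    {"tx":0,"ty":0,"tz":0,"roll":0},
    {"tx":0,"ty":0,"tz":0,"roll":0},
    {"tx":0,"ty":0,"tz":0,"roll":0}
  ]
}}

```text
t: 18.38
eef_pos: [532.7, 129.2, 8.6]
tcp_rot: [-3.141, -0.001, 2.873]
ft_force: [-4.1, -11.4, 1.9]
opening: 0.999
grip_force: 0.0
```

Request:
{"name": "step_arm", "arguments": {
  "moves": [
    {"tx":0,"ty":0,"tz":0,"roll":0},
    {"tx":0,"ty":0,"tz":0,"roll":0},
    {"tx":0,"ty":0,"tz":0,"roll":0},
    {"tx":0,"ty":0,"tz":0,"roll":0},
    {"tx":0,"ty":0,"tz":0,"roll":0},
    {"tx":0,"ty":0,"tz":0,"roll":0},
    {"tx":0,"ty":0,"tz":0,"roll":0},
    {"tx":0,"ty":0,"tz":0,"roll":0},
    {"tx":0,"ty":0,"tz":0,"roll":0},
    {"tx":0,"ty":0,"tz":0,"roll":0},
    {"tx":0,"ty":0,"tz":0,"roll":0},
    {"tx":0,"ty":0,"tz":0,"roll":0}
  ]
}}

```text
t: 19.38
eef_pos: [532.7, 129.1, 8.6]
tcp_rot: [-3.141, -0.001, 2.873]
ft_force: [-3.5, -12.1, 1.1]
opening: 1.0
grip_force: 0.0
```

```bash
python3 - <<'E'
from h import *
where();orange()
a=cv2.imread('pics/side5.png');snap('side','side6');b=cv2.imread('pics/side6.png')
# block moved? compare the block region
r=proj('side5',[sp+[0,0,135]])[0].astype(int);print(r)
for f in(a,b):
    p=f[r[1]-22:r[1]+22,r[0]-18:r[0]+18];m=cv2.inRange(cv2.cvtColor(p,cv2.COLOR_BGR2HSV),(0,90,40),(20,255,255));ys,xs=np.nonzero(m);print('copper',len(xs),xs.mean().round(2),ys.mean().round(2))
E
```

```text
19.3833 rel [-117.1   35.1    8.6] yawerr -0.0008 F st -0.1 -12.6 1.1 M [-1.12  0.23 -0.47] open 0.9998537879629669
scene 0   
side 56 287.3 176.1 (np.int64(281), np.int64(180))
[311 184]
copper 69 17.13 23.54
copper 67 18.1 24.07
```

The trigger is at its stop: the side view shows the 2 px shift expected for 0.3 rad, and the block is still in place. Backing off now.

Request:
{"name": "step_arm", "arguments": {
  "moves": [
    {"tx":0,"ty":-3,"tz":0,"roll":0},
    {"tx":0,"ty":-7,"tz":0,"roll":0},
    {"tx":0,"ty":-12,"tz":0,"roll":0},
    {"tx":0,"ty":-18,"tz":0,"roll":0},
    {"tx":0,"ty":-26,"tz":0,"roll":0},
    {"tx":0,"ty":-36,"tz":0,"roll":0},
    {"tx":0,"ty":-50,"tz":0,"roll":0},
    {"tx":0,"ty":-60,"tz":0,"roll":0},
    {"tx":0,"ty":-60,"tz":0,"roll":0}
  ]
}}

```text
t: 20.28
eef_pos: [517.0, 70.4, 8.7]
tcp_rot: [3.142, -0.0, 2.872]
ft_force: [-0.6, -1.1, 1.2]
opening: 0.997
grip_force: 0.0
```

Request:
{"name": "step_arm", "arguments": {
  "moves": [
    {"tx":0,"ty":0,"tz":-20,"roll":0},
    {"tx":0,"ty":0,"tz":-50,"roll":0},
    {"tx":0,"ty":0,"tz":-90,"roll":0},
    {"tx":0,"ty":0,"tz":-130,"roll":0},
    {"tx":0,"ty":0,"tz":-170,"roll":0},
    {"tx":0,"ty":0,"tz":-210,"roll":0},
    {"tx":0,"ty":0,"tz":-250,"roll":0},
    {"tx":0,"ty":0,"tz":-280,"roll":0},
    {"tx":0,"ty":0,"tz":-300,"roll":0},
    {"tx":0,"ty":0,"tz":-310,"roll":0},
    {"tx":0,"ty":0,"tz":-310,"roll":0},
    {"tx":0,"ty":0,"tz":-310,"roll":0}
  ]
}}

```text
t: 21.28
eef_pos: [517.0, 72.1, 317.7]
tcp_rot: [-3.142, -0.001, 2.874]
ft_force: [-0.2, 0.3, -0.5]
opening: 1.0
grip_force: 0.0
```

```bash
python3 - <<'E'
from h import *
where();orange();snap('side','side7')
for f in('side5','side7'):
    p=cv2.imread(f'pics/{f}.png')[162:206,293:329];m=cv2.inRange(cv2.cvtColor(p,cv2.COLOR_BGR2HSV),(0,90,40),(20,255,255));ys,xs=np.nonzero(m);print('copper',len(xs),xs.mean().round(2),ys.mean().round(2))
E
```

```text
21.2833 rel [-117.1  -24.1  317.7] yawerr 0.0002 F st -0.2 0.3 -0.5 M [ 0.01 -0.04  0.05] open 0.99975339844731
scene 103 249.8 197.0 (np.int64(242), np.int64(205))
side 75 284.4 178.9 (np.int64(275), np.int64(184))
copper 69 17.13 23.54
copper 69 17.1 23.55
```

The trigger is back at its starting position in both views, the block hasn't moved, and nothing is being touched. Handing in.

```bash
python3 -c "
from cell import env
print(env.job_done())"
```

```text
the job is handed in; nothing more can be done
None
```

The job is handed in: the check block stands squarely on the outline, and the trigger was held at its stop for about 2 s and then sprang fully out. I pushed it with the side of the gripper body, because the moves allow no tilt to reach it along the analyser's own -z. No verdict was printed.

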